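# Stand two crates on end to find the stamp, push that one to the dispatch line

### The job

One of the two blue crates has a white inspection stamp under its floor. Gently tip up first one crate and then the other by the front lip until each stands on end on its flat back wall, underside towards you, and see which is stamped. Then push the stamped crate along the bench, still standing on end, until it is flush against the aluminium rail of the dispatch line; use only the fingertips, grip and lift nothing, leave the other crate standing where you tipped it and disturb nothing else.

Things in the scene. Friction and masses are not known exactly. Their poses are not given: they have to be found in the camera images.
- crate_a: The crate WITH the stamp underneath, else like crate_b. Empty blue open crate, base 70 mm deep (x) by 124 mm wide (y), 42 mm high, about 0.22 kg. Flat back wall; rim 8 mm thick (underside 34 mm up) standing out 14 mm as a rubber-edged lip along the front, 10 mm at the sides. Origin: centre of the underside; at the start x points away from the robot (yaw within 12 degrees), y left, z up.
- crate_b: The crate WITHOUT a stamp, otherwise the same as crate_a, 17 to 31 cm to its left or right. Either crate: lifting the front lip takes 1 to 3 N; it pivots on its back bottom edge sliding up to 2 cm, balances at about 63 degrees, then goes over by itself and stands on its back wall (foot 42 mm deep, 84 mm tall to the lip, underside towards the robot). Friction on the bench about 0.75.
- stamp (a point): Centre of the ink stamp: white ring 52 mm across with a tick in it, in the middle of crate_a's underside (moves with it).
- dispatch_rail: Dispatch line: a fixed straight aluminium rail beyond both crates, 20 mm deep, 446 mm long, 40 mm high, with a yellow stripe along its top. Origin on the bench at the middle of the rail's near face; y runs along the rail to the left, x away from the robot (yaw -2 to -4 degrees). A crate that has been stood on end has 10 to 90 mm to go to it.
- ink_stamp: Bystander: brown wooden hand stamp, 24 mm across, 54 mm high, standing. Origin: centre of the underside.
- red_marker: Bystander: red marker pen lying left of the crates, 133 mm long, 14 mm thick. Origin: centre of the underside.
- green_tape: Bystander: roll of green tape, 62 mm across, 21 mm high. Origin: centre of the underside.
- flux: Bystander: small brown dropper bottle with a red cap, 31 mm across, 90 mm high. Origin: centre of the underside.
- hex_keys: Bystander: green folding hex key set, 85 x 26 x 20 mm. Origin: centre of the underside.
- meter: Bystander: orange multimeter lying on its back, 145 x 70 x 45 mm. Origin: centre of the underside.
- crate_a_lip (a point): Middle of the lower outer edge of crate_a's front lip (49 mm before the origin, 34 mm up): where fingertips can push it up. Fingers sloping 20 degrees or more (tips forward, 10 to 15 mm below this edge) hold under the lip; upright ones tend to slip off upwards.
- crate_a_heel (a point): Middle of crate_a's back bottom edge (35 mm beyond the origin): the edge it pivots on. On end, the crate slides upright when its underside is pushed within 20 mm of the bench; higher pushes may topple it.
- crate_a_toe (a point): Middle of crate_a's front bottom edge (35 mm before the origin); 70 mm high when the crate stands on end.
- crate_a_back_left (a point): Top of crate_a's back wall, 60 mm left of its middle (35 mm beyond the origin, 42 mm up). With the crate on end it lies on the bench, foremost towards the dispatch rail.
- crate_a_back_right (a point): Top of crate_a's back wall, 60 mm right of its middle (35 mm beyond the origin, 42 mm up). With the crate on end it lies on the bench, foremost towards the dispatch rail.
- crate_b_lip (a point): Middle of the lower outer edge of crate_b's front lip (49 mm before the origin, 34 mm up): where fingertips can push it up. Fingers sloping 20 degrees or more (tips forward, 10 to 15 mm below this edge) hold under the lip; upright ones tend to slip off upwards.
- crate_b_heel (a point): Middle of crate_b's back bottom edge (35 mm beyond the origin): the edge it pivots on. On end, the crate slides upright when its underside is pushed within 20 mm of the bench; higher pushes may topple it.
- crate_b_toe (a point): Middle of crate_b's front bottom edge (35 mm before the origin); 70 mm high when the crate stands on end.

How it is judged (in metres and radians):
On the way, in this order (a step that is already met when the one before it is completed fails the run):
1. one crate stands on end, underside towards the robot, and the other still lies flat ((((angle between crate_a's own z axis and vertical between 1.5 and 1.64 rad and height (world z) of crate_a_toe above 0.06 m and height (world z) of crate_a_heel below 0.01 m) and angle between crate_b's own z axis and vertical below 0.06 rad) or ((angle between crate_b's own z axis and vertical between 1.5 and 1.64 rad and height (world z) of crate_b_toe above 0.06 m and height (world z) of crate_b_heel below 0.01 m) and angle between crate_a's own z axis and vertical below 0.06 rad))), for 0.3 s.
2. both crates stand on end, the stamped one not yet flush with the dispatch rail (angle between crate_a's own z axis and vertical between 1.5 and 1.64 rad and height (world z) of each of crate_a_toe, crate_b_toe above 0.06 m and height (world z) of each of crate_a_heel, crate_b_heel below 0.01 m and angle between crate_b's own z axis and vertical between 1.5 and 1.64 rad and x of any of crate_a_back_left, crate_a_back_right in the frame of dispatch_rail below -0.01 m), for 0.3 s.
At the end, for the whole second after the job is handed in: Both crates stand on end (within 4 degrees of square, undersides towards the robot) and are at rest; the foot of the stamped one is within 8 mm of the dispatch rail's near face at both corners, within the rail's length; the unstamped one's back edge is within 50 mm of where it was at the start (angle between crate_a's own z axis and vertical between 1.5 and 1.64 rad and height (world z) of each of crate_a_toe, crate_b_toe above 0.06 m and height (world z) of each of crate_a_heel, crate_b_heel below 0.01 m and angle between crate_b's own z axis and vertical between 1.5 and 1.64 rad and x of each of crate_a_back_left, crate_a_back_right in the frame of dispatch_rail above -0.008 m and x of crate_a_heel in the frame of dispatch_rail below 0 m and y of crate_a_heel in the frame of dispatch_rail between -0.19 and 0.19 m and distance of crate_b_heel from where it was at the start of the episode below 0.05 m and linear speed of each of crate_a, crate_b below 0.01 m/s); the robot touches nothing.
It fails at once if a crate is lifted or carried: its back bottom edge comes more than 20 mm off the bench (height (world z) of any of crate_a_heel, crate_b_heel above 0.02 m).
It fails at once if a crate is knocked over or let crash down: it turns faster than 7 rad/s, or goes more than 20 degrees past standing on end ((angle between crate_a's own z axis and vertical above 1.92 rad or angular speed of crate_a above 7 rad/s) or (angle between crate_b's own z axis and vertical above 1.92 rad or angular speed of crate_b above 7 rad/s)).
It fails at once if the unstamped crate is pushed away (its back edge more than 60 mm from its start) (distance of crate_b_heel from where it was at the start of the episode above 0.06 m).
It fails at once if a bystander is moved more than 20 mm (distance of any of ink_stamp, red_marker, green_tape, flux, hex_keys, meter from where it was at the start of the episode above 0.02 m).
It also fails if it takes over 67 s, if anything falls off the work surface, if the arm or the gripper's body presses on something with over 40 N, if the wrist force passes 120 N, or if a joint passes its speed limit or range.

### The arm

A 6-joint arm with a two-finger parallel gripper is mounted at the origin on a cart in front of the work surface, level with it; the furniture and walls round the work are solid. World frame = base frame: x ahead of the robot, y to its left, z up, the work surface at z = 0. Lengths are in mm, angles in degrees, forces in N, time in s.
With the tool pointing down it reaches from about 350 to 850 mm from the base axis. Payload 8.1 kg.
Tool frame: the origin (TCP) lies at the very end of the fingers, on their centre line; the grasp point (between the pads) lies 19 mm behind it (r.grip_point_offset is the distance from the TCP to the grasp point, in mm); z points along the fingers, y is the line along which they close (so a half turn about z gives the same grasp; the last joint's range is limited). The gripper opens to 85 mm and grips with 20 to 120 N. Pads are 22 mm wide; open, the fingers measure 114 mm over their backs; the gripper's body (76 mm by 85 mm) begins 54 mm behind the grasp point. The pads swing forward as they close: fully open they stand 13 mm farther back than shut.
Start: joints at [-80.695, 7.471, 85.268, -0, 87.261, -4.893], TCP at [147.183, -581.672, 231.292] pointing down, gripper open.
Joint ranges: [-169.43, 169.43], [-51.17, 129.36], [1.28, 143.12], [-76.62, 256.62], [0, 156.53], [-152.29, 152.29]. Speed limits (degrees/s): [136.94, 136.94, 159.86, 180, 180, 180].

### API

Orientations are given as [roll, pitch, yaw] about the fixed x, y, z axes, in that order (R = Rz(yaw) Ry(pitch) Rx(roll)).
In Python, from bench import status, eyes, r gives the robot as it stands.
- The arm moves only by the shell command python3 -m handwheel 'ROWS' [FORCE]. ROWS is a JSON object whose one key "series" holds a list that holds one entry, the list of rows, each a list of 7 numbers: the shift along the tool's x, y, z in cm, then the turn, a rotation vector about the tool's x, y, z in rad, then the opening, from 0 (shut) to 1 (fully open). In form: {"series": [[[tx, ty, tz, rx, ry, rz, claw], ...]]}. A call has 1 to 12 rows; each row is the pose to reach, as a shift and turn from the pose commanded when the call began, along the tool's axes at that moment; what a row does not reach only later rows make up. A row lasts 1/8 s, in which the tool goes at most 62.5 mm and 10.7 degrees, less where a joint would pass 70% of its speed; a pose out of reach is approached as far as the arm can. A call with a gripper value outside its range is refused whole. The fingers move at their own pace and stop on an object; FORCE is the grip in N (left out, the last holds). Time passes only in rows, so rows that repeat a pose let the fingers close. It gives the time, the measured TCP pose, the force, the opening and the grip force at its end, in the units of the state.
- status.sense(): the state, without advancing time (a new reading comes with each control period).
- eyes.snapshot(name): name is "scene" or "top" or "wrist"; returns a dict with "img" (480x640x3 uint8, red, green, blue), "mtx" (3x3 intrinsics, pixels), "R" (3x3) and "t" (3): a world point X has camera coordinates R X + t. Camera axes: x right, y down, z forward; pixel columns grow to the right and rows downward; lengths in mm; the calibration is good to about 2 mm. A picture is of the moment at which its call begins. There is no depth.
- r.hand_in(): hands the job in; it is judged then, once.
The state is a dict: "time": time; "joint_pos": joint angles; "qd": joint speeds; "joint_efforts": joint torques, N m; "tool_pos": TCP position; "tcp_rot": TCP orientation; "ft_force": force on the tool from outside, world axes, zero at the start; "wrist_torque": the same for the moment, N m; "finger_gap": finger opening in mm; "grip_force": force on a finger pad.
Only numpy, scipy, OpenCV 4.12 (cv2) and the standard library are available. Lean on these libraries where they do the work, as an engineer would, in place of code of your own. Each camera call takes 0.05 s, during which the arm holds its last target. There are 200 camera calls.

## Working session

There is one attempt and no reset: what is moved stays moved. The work goes in short steps, Python scripts to look and compute and a shell command to move; the robot and the scene stay as the last step left them, time stands still between calls to the robot, and variables do not carry over. Pictures are saved under pics/ and viewed, at most 10 in all, crops included, and the job is handed in when it is done.

```bash
mkdir -p pics; ls
python3 - <<'E'
from bench import status, eyes, r
import cv2,numpy as np
print(status.sense())
for n in ["scene","top"]:
    s=eyes.snapshot(n); cv2.imwrite(f"pics/{n}0.png",s["img"][:,:,::-1]); print(n,s["mtx"],s["R"],s["t"], -s["R"].T@s["t"])
E
```

```text
pics
{'time': 0.0, 'joint_pos': array([-8.06943912e+01,  7.51472123e+00,  8.53286948e+01,  2.23583027e-04,
        8.72604554e+01, -4.89245503e+00]), 'qd': array([-0.05857203,  0.07295222, -0.07949148, -0.0441852 ,  0.08020917,
       -0.07121552]), 'joint_efforts': array([-4.37264898e-03, -5.69396996e+01, -5.00562394e+01, -5.22130304e-04,
        1.48047408e-02,  4.47304990e-05]), 'tool_pos': array([ 147.10687149, -581.13333416,  230.25405269]), 'tcp_rot': array([-1.79896526e+02, -9.08123639e-03,  1.41980447e+01]), 'ft_force': array([ 0.08022478, -0.08530327,  0.19046493]), 'wrist_torque': array([ 0.00121261,  0.00403138, -0.00040143]), 'grip_force': 0.0, 'finger_gap': 85.83279266917471}
scene [[494.66236212   0.         322.19494617]
 [  0.         494.66236212 245.01316587]
 [  0.           0.           1.        ]] [[-0.87416213 -0.48533079  0.01716393]
 [-0.31977641  0.54865185 -0.77247925]
 [ 0.36549094 -0.68076073 -0.63480801]] [499.85534314 175.19225926 966.40723521] [139.76386878 804.36772265 740.23595143]
top [[517.5899771    0.         322.96157637]
 [  0.         517.5899771  243.14049301]
 [  0.           0.           1.        ]] [[ 2.27398025e-02 -9.99741321e-01  4.38216277e-04]
 [-9.96099242e-01 -2.26943380e-02 -8.52717193e-02]
 [ 8.52596064e-02  1.50255515e-03 -9.96357638e-01]] [  52.24224927  569.89565417 1110.22607076] [ 471.82721322   63.49396402 1154.75531384]
```

View pics/top0.png

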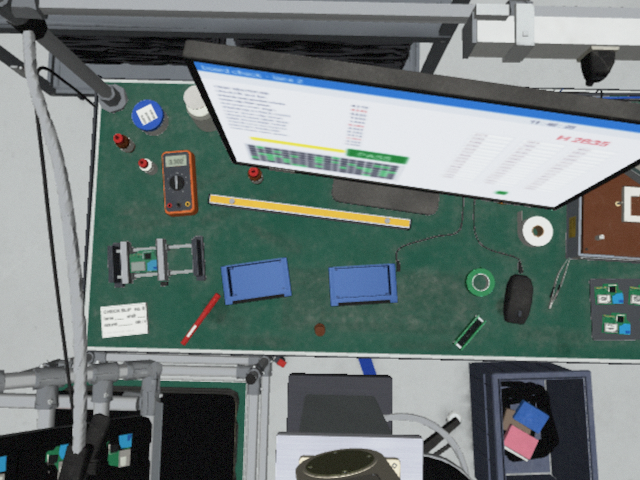

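View pics/scene0.png

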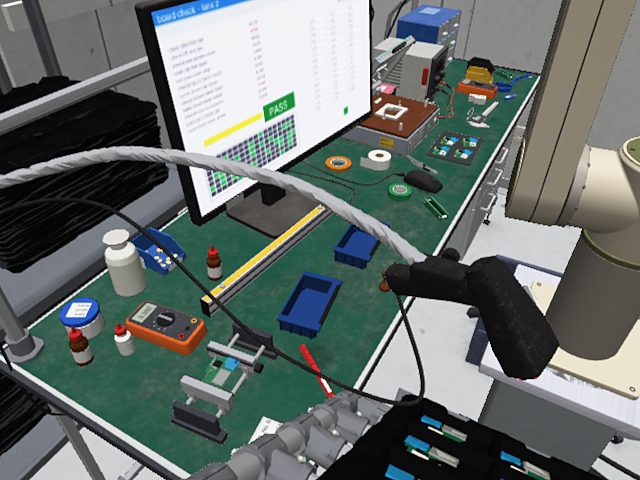

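The top view shows the blue crates at about (256,280) and (363,284). The rail runs (210,200)–(410,224), the ink stamp is at (320,329) and the marker at (200,320). The scene view shows the same two crates at (310,304) and (358,243).

```bash
cat > h.py <<'E'
import cv2,numpy as np
from bench import status, eyes, r
def snap(n,f=None):
    s=eyes.snapshot(n)
    if f: cv2.imwrite(f"pics/{f}.png",s["img"][:,:,::-1])
    return s
def ray(s,p):
    d=s["R"].T@np.linalg.inv(s["mtx"])@np.array([p[0],p[1],1.]); return -s["R"].T@s["t"],d
def onz(s,p,z):
    c,d=ray(s,p); return c+d*(z-c[2])/d[2]
def proj(s,X):
    v=s["mtx"]@(s["R"]@np.asarray(X,float)+s["t"]); return v[:2]/v[2]
def tri(s1,p1,s2,p2):
    c1,d1=ray(s1,p1);c2,d2=ray(s2,p2)
    k=np.linalg.lstsq(np.c_[d1,-d2],c2-c1,rcond=None)[0]
    a,b=c1+k[0]*d1,c2+k[1]*d2
    return (a+b)/2,np.linalg.norm(a-b)
def mask(s,lo,hi,roi):
    m=cv2.inRange(cv2.cvtColor(s["img"],cv2.COLOR_RGB2HSV),lo,hi)
    z=np.zeros_like(m);x0,y0,x1,y1=roi;z[y0:y1,x0:x1]=m[y0:y1,x0:x1];return z
def blobs(m,amin=60):
    c,_=cv2.findContours(m,cv2.RETR_EXTERNAL,cv2.CHAIN_APPROX_NONE)
    return sorted([k for k in c if cv2.contourArea(k)>amin],key=cv2.contourArea,reverse=True)
BL=((105,90,40),(125,255,255))
E
python3 - <<'E'
from h import *
np.set_printoptions(precision=1,suppress=True)
t=snap("top");s=snap("scene")
P={}
for n,v,roi in (("t",t,(205,240,410,312)),("s",s,(270,215,385,345))):
    b=blobs(mask(v,*BL,roi))[:2]
    for c in b:
        h=cv2.convexHull(c); a=cv2.approxPolyDP(h,3,True)[:,0]
        print(n,cv2.contourArea(c),a.tolist())
        if n=="t":
            q=cv2.minAreaRect(c);W=np.array([onz(v,p,42) for p in cv2.boxPoints(q)]);print(q,W[:,:2].tolist(),[np.linalg.norm(W[i]-W[i-1]) for i in range(4)])
b=blobs(mask(t,(15,100,100),(35,255,255),(200,185,420,235)))
for c in b[:3]:
    q=cv2.minAreaRect(c);print("rail",q,[onz(t,p,40)[:2].round(1).tolist() for p in cv2.boxPoints(q)])
for nm,p,z in (("stamp",(320,329),54),("mk1",(217,297),7),("mk2",(184,343),7)): print(nm,onz(t,p,z))
im=lambda v,x0,y0,x1,y1,k:cv2.resize(v["img"][y0:y1,x0:x1,::-1],None,fx=k,fy=k,interpolation=cv2.INTER_CUBIC)
A=im(t,200,185,420,345,3.5)
B=im(s,265,195,425,355,1.5)
A[:B.shape[0]*0]=0
cv2.imwrite("pics/c1.png",A); cv2.imwrite("pics/c2.png",im(s,195,180,415,350,3.5))
E
```

```text
t 2371.5 [[394, 264], [396, 302], [331, 305], [329, 267]]
((362.6138000488281, 284.4344787597656), (38.99142074584961, 67.29544067382812), 86.633544921875) [[515.9443782930124, 53.43735295501691], [527.727529816009, -90.8292942964712], [444.6222403667082, -96.62567185974035], [432.97256622446287, 46.72634132503437]] [np.float64(83.24277310996109), np.float64(144.7470489129198), np.float64(83.30718532820588), np.float64(143.82459661597636)]
t 2364.0 [[286, 258], [291, 295], [225, 303], [222, 266]]
((255.55946350097656, 280.79864501953125), (38.84732437133789, 67.28787231445312), 82.01067352294922) [[512.1676425754015, 286.26413628235326], [535.5489149825125, 143.66467167539918], [453.43501446006076, 129.7444942847089], [430.3311468045809, 271.4688263864694]] [np.float64(83.16317234787749), np.float64(144.5036027425112), np.float64(83.28543688784607), np.float64(143.59517753160108)]
s 2283.5 [[305, 271], [341, 280], [313, 337], [280, 329], [277, 319]]
s 1126.5 [[377, 240], [365, 267], [336, 260], [335, 246], [351, 223]]
rail ((309.2998046875, 210.62045288085938), (153.3078155517578, 5.984192371368408), 7.180535316467285) [[648.2, 263.1], [661.3, 261.9], [626.8, -69.8], [613.7, -68.3]]
rail ((219.66998291015625, 199.30996704101562), (20.081832885742188, 5.798276424407959), 8.130102157592773) [[654.1, 314.6], [666.8, 313.3], [661.6, 269.8], [648.9, 271.1]]
rail ((398.7615966796875, 221.90771484375), (21.085905075073242, 5.581562519073486), 7.125016689300537) [[613.5, -74.8], [625.6, -76.1], [620.9, -121.6], [608.8, -120.2]]
stamp [384.6  67.3  54. ]
mk1 [445.5 296.2   7. ]
mk2 [343.8 364.4   7. ]
```

View pics/c1.png

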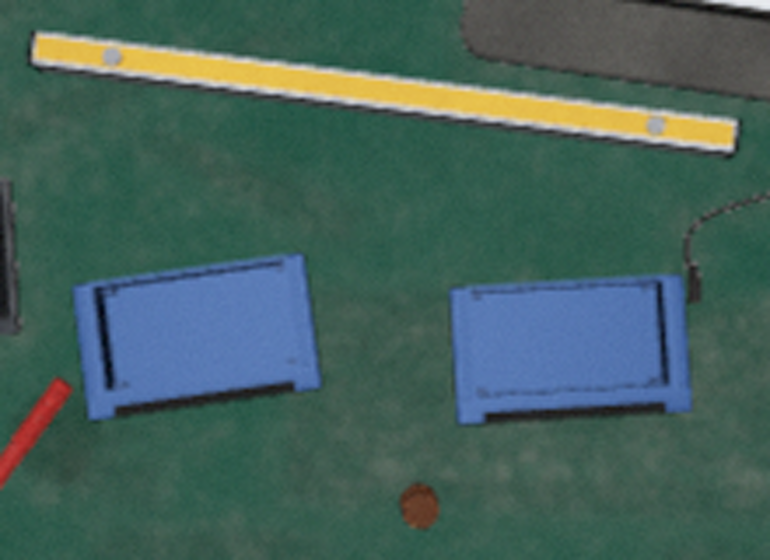

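View pics/c2.png

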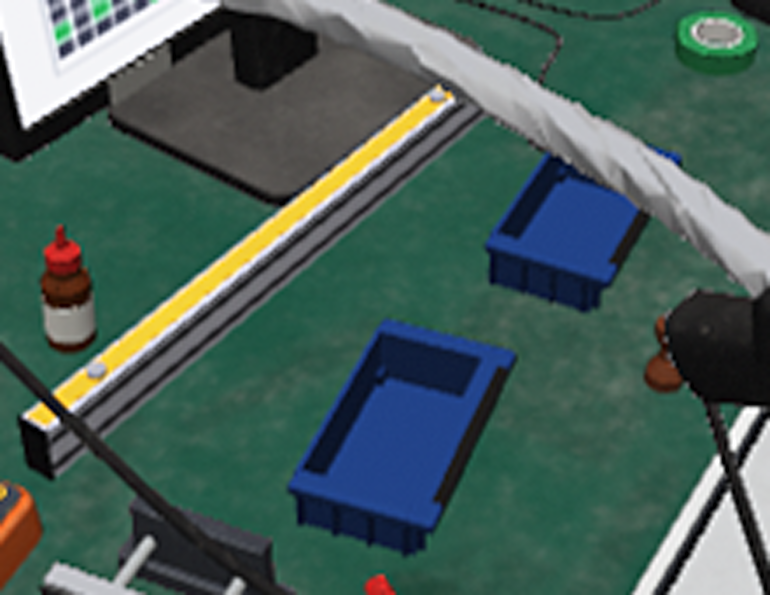

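The crops show the rubber-edged front lips at the near side of both crates. In c2, the left crate's rim corners are at (388,322), (517,355), (437,527) and (293,490), and the rail's near top corners are at (48,432) and (455,100). I'll triangulate these as a height check.

Run:
```python
from h import *
np.set_printoptions(precision=1,suppress=True)
t=snap("top");s=snap("scene")
T=lambda x,y:(x/3.5+200-.4,y/3.5+185-.4); S=lambda x,y:(x/3.5+195-.4,y/3.5+180-.4)
for n,a,b in (("L back-right",(302,255),(388,322)),("L front-right",(320,387),(517,355)),("L front-left",(91,418),(437,527)),("L back-left",(75,288),(293,490)),
 ("R back-left",(451,290),(490,245)),("R front-left",(460,422),(615,281)),("rail L",(33,67),(48,430)),("rail R",(734,152),(457,100)),("rail far L",(36,34),(22,416)),("rail far R",(737,121),(432,88)),
 ("screw L",(112,57),(97,371)),("screw R",(655,125),(438,95))):
    X,e=tri(t,T(*a),s,S(*b)); print(n,X,e, onz(s,S(*b),41), onz(t,T(*a),41))
```

```text
L back-right [533.8 144.3  36. ] 1.911026388523375 [530.1 148.6  41. ] [534.4 144.3  41. ]
L front-right [453.1 131.   36.2] 1.3367637029173314 [450.4 135.3  41. ] [453.8 131.   41. ]
L front-left [430.1 270.4  36.8] 3.3246354625407766 [426.9 272.9  41. ] [431.8 270.3  41. ]
L back-left [510.6 284.2  34.4] 1.2598511217694108 [506.5 288.9  41. ] [510.9 283.2  41. ]
R back-left [513.9  51.6  37.7] 2.502600831892053 [511.   54.7  41. ] [514.9  52.2  41. ]
R front-left [432.   43.9  37.6] 5.107778144705712 [428.3  46.4  41. ] [434.5  44.9  41. ]
rail L [649.2 316.3  37.4] 2.9338524682356746 [648.1 319.3  41. ] [647.4 314.7  41. ]
rail R [ 618.3 -121.9    5.9] 22.05070927953428 [605.  -73.4  41. ] [ 604.2 -121.    41. ]
rail far L [669.6 315.1  37.1] 1.7159583209983857 [667.5 318.1  41. ] [668.2 313.7  41. ]
rail far R [ 638.7 -122.7    8.8] 24.004364765558886 [627.3 -77.3  41. ] [ 623.6 -122.7   41. ]
screw L [655.4 266.5  38.5] 0.40353445443218705 [653.7 268.5  41. ] [654.8 265.9  41. ]
screw R [619.8 -72.   40.9] 0.4347023378208913 [619.5 -72.   41. ] [619.9 -71.9  41. ]
```

```bash
cat >> h.py <<'E'
from scipy.spatial.transform import Rotation as Ro
def rot(th,yaw): # tool sloping th deg, tips towards heading yaw
    return Ro.from_euler('z',yaw,degrees=True)*Ro.from_euler('x',180,degrees=True)*Ro.from_euler('y',th,degrees=True)
def rows(goals):
    """goals: (x,y,z,th,yaw); prints cm / rad rows from the present pose"""
    q=status.sense(); R0=Ro.from_euler('xyz',q["tcp_rot"],degrees=True); p0=q["tool_pos"]
    for g in goals:
        d=R0.inv().apply(np.array(g[:3])-p0)/10; v=(R0.inv()*rot(*g[3:])).as_rotvec()
        print("[%.2f,%.2f,%.2f,%.3f,%.3f,%.3f]"%(*d,*v), np.round(g,1))
def st():
    q=status.sense(); z=Ro.from_euler('xyz',q["tcp_rot"],degrees=True).as_matrix()
    print("t%.2f"%q["time"],q["tool_pos"].round(1),"th %.1f yaw %.1f"%(np.degrees(np.arccos(-z[2,2])),np.degrees(np.arctan2(-z[0,1],z[1,1]))-180),"F",q["ft_force"].round(1),"gap %.0f"%q["finger_gap"])
E
python3 - <<'E'
from h import *
st(); y=4.7
u=np.array([np.cos(np.radians(y)),np.sin(np.radians(y))]); lip=np.array([438.3,-25])
rows([(*(lip-40*u),150,0,y),(*(lip-40*u),120,40,y),(*(lip-30*u),17,40,y)])
E
```

```text
t0.30 [ 147.2 -581.5  230.9] th 0.0 yaw -345.8 F [ 0.3  0.4 -0.1] gap 85
[37.93,-47.46,8.12,-0.001,0.000,0.166] [398.4 -28.3 150.    0.    4.7]
[37.93,-47.46,11.12,-0.059,0.697,0.159] [398.4 -28.3 120.   40.    4.7]
[38.91,-47.29,21.42,-0.059,0.697,0.159] [408.4 -27.5  17.   40.    4.7]
```

```bash
python3 -m handwheel '{"series": [[[37.9,-47.5,4,0,0,0.166,0],[37.9,-47.5,4,0,0,0.166,0],[37.9,-47.5,4,0,0,0.166,0],[37.9,-47.5,4,0,0,0.166,0],[37.9,-47.5,4,0,0,0.166,0],[37.9,-47.5,4,0,0,0.166,0],[37.9,-47.5,4,0,0,0.166,0],[37.9,-47.5,4,0,0,0.166,0],[37.9,-47.5,8,-0.059,0.697,0.159,0],[37.9,-47.5,8,-0.059,0.697,0.159,0],[37.9,-47.5,8,-0.059,0.697,0.159,0],[37.9,-47.5,8,-0.059,0.697,0.159,0]]]}' 20
python3 - <<'E'
from h import *
st(); y=4.7
u=np.array([np.cos(np.radians(y)),np.sin(np.radians(y))]); lip=np.array([438.3,-25])
rows([(*(lip-40*u),120,40,y),(*(lip-30*u),17,40,y),(*(lip-4*u),16,40,y)])
E
```

```text
time: 1.8
tool_pos: [472.1, -49.0, 175.8]
tcp_rot: [-178.6, -36.4, 5.0]
ft_force: [0.2, 0.3, -1.5]
finger_gap: -0.2
grip_force: 0.0
t1.80 [472.1 -49.  175.8] th 36.4 yaw -354.2 F [ 0.2  0.3 -1.5] gap -0
[-9.07,-2.69,0.31,-0.028,0.064,0.003] [398.4 -28.3 120.   40.    4.7]
[-14.37,-2.47,9.20,-0.028,0.064,0.003] [408.4 -27.5  17.   40.    4.7]
[-12.34,-2.42,10.82,-0.028,0.064,0.003] [434.3 -25.3  16.   40.    4.7]
```

```bash
python3 -m handwheel '{"series": [[[-9,-2.7,0.3,-0.028,0.064,0,0],[-9,-2.7,0.3,-0.028,0.064,0,0],[-9,-2.7,0.3,-0.028,0.064,0,0],[-9,-2.7,0.3,-0.028,0.064,0,0]]]}'
python3 - <<'E'
from h import *
st(); y=4.7
u=np.array([np.cos(np.radians(y)),np.sin(np.radians(y))]); lip=np.array([438.3,-25])
rows([(*(lip-40*u),120,40,y),(*(lip-30*u),17,40,y),(*(lip-6*u),16,40,y)])
E
```

```text
time: 2.3
tool_pos: [473.0, -50.2, 175.3]
tcp_rot: [-179.1, -36.3, 4.8]
ft_force: [0.4, 0.4, 0.0]
finger_gap: -0.0
grip_force: 0.0
t2.30 [473.  -50.2 175.3] th 36.3 yaw -354.7 F [0.4 0.4 0. ] gap -0
[-9.12,-2.81,0.21,-0.017,0.064,0.001] [398.4 -28.3 120.   40.    4.7]
[-14.41,-2.66,9.10,-0.017,0.064,0.001] [408.4 -27.5  17.   40.    4.7]
[-12.54,-2.64,10.60,-0.017,0.064,0.001] [432.3 -25.5  16.   40.    4.7]
```

```bash
python3 -c "
from h import *
print(status.sense()['joint_pos'].round(1))"
```

```text
[-27.  -51.1 143.1  22.4  58.5  51.2]
```

The joints are at their limits because the wrist is too close to the base. I'll lean the tool sideways within the finger-face plane, by turning about tool x, so the wrist stays within reach.

```bash
cat >> h.py <<'E'
_rot=rot
def rot(th,yaw,b=0): return _rot(th,yaw)*Ro.from_euler('x',b,degrees=True)
def along(c,yaw,*goals): # goals (forward,left,z,th,b) from point c in heading yaw
    u=np.array([np.cos(np.radians(yaw)),np.sin(np.radians(yaw))]);v=np.array([-u[1],u[0]])
    rows([(*(np.array(c)+g[0]*u+g[1]*v),g[2],g[3],yaw,g[4]) for g in goals])
E
python3 - <<'E'
from h import *
t=snap("top");s=snap("scene")
for a in ((95,412),(105,408),(85,440)): print([tri(t,a,s,b) for b in ((392,280),(470,275))])
w=snap("wrist"); 
R=Ro.from_euler('xyz',status.sense()["tcp_rot"],degrees=True); print("cam in tool",R.inv().apply(-w["R"].T@w["t"]-status.sense()["tool_pos"]), R.inv().apply(w["R"][2]))
along((438.3,-25),4.7,(-60,0,110,10,20),(-50,0,90,25,32),(-30,0,19,25,32))
E
```

```text
[(array([269.93669258, 403.00184998, 349.60698024]), np.float64(11.827287119816376)), (array([232.08264597, 388.64823158, 369.36858036]), np.float64(96.6728077639991))]
[(array([273.5058279 , 392.31410194, 339.16851501]), np.float64(12.33900212538927)), (array([234.62767937, 377.75234994, 359.81968672]), np.float64(99.40081670079924))]
[(array([249.37616966, 413.42850848, 367.29048404]), np.float64(21.578119711532736)), (array([212.99311778, 398.14239296, 381.81017086]), np.float64(60.64407873927123))]
cam in tool [  71.87874106   -0.82843845 -142.67162054] [-0.28064135 -0.00152915  0.95981149]
[-11.35,-2.84,-0.17,0.327,-0.454,0.085] [378.5 -29.9 110.   10.    4.7  20. ]
[-11.73,-2.80,2.04,0.540,-0.192,0.058] [388.5 -29.1  90.   25.    4.7  32. ]
[-14.33,-2.69,8.94,0.540,-0.192,0.058] [408.4 -27.5  19.   25.    4.7  32. ]
```

```bash
python3 -m handwheel '{"series": [[[-3,-2.8,-1,0.54,-0.19,0.058,0],[-3,-2.8,-1,0.54,-0.19,0.058,0],[-3,-2.8,-1,0.54,-0.19,0.058,0],[-7,-2.8,0,0.54,-0.19,0.058,0],[-11.7,-2.8,2,0.54,-0.19,0.058,0],[-11.7,-2.8,2,0.54,-0.19,0.058,0],[-11.7,-2.8,2,0.54,-0.19,0.058,0],[-11.7,-2.8,2,0.54,-0.19,0.058,0]]]}'
python3 - <<'E'
from h import *
st();print(status.sense()['joint_pos'].round(1))
along((438.3,-25),4.7,(-50,0,90,25,32),(-30,0,19,25,32),(-12,0,18.5,25,32),(-5,0,18.5,25,32))
E
```

```text
time: 3.45
tool_pos: [390.0, -30.2, 92.2]
tcp_rot: [-148.2, -25.3, 4.7]
ft_force: [-0.3, 0.9, -0.1]
finger_gap: -0.1
grip_force: 0.0
t3.45 [390.  -30.2  92.2] th 39.8 yaw -340.4 F [-0.3  0.9 -0.1] gap -0
[-48.5 -18.3 134.   37.8  81.4  17.7]
[-0.23,-0.03,0.18,0.003,-0.004,0.003] [388.5 -29.1  90.   25.    4.7  32. ]
[-1.45,3.81,6.36,0.003,-0.004,0.003] [408.4 -27.5  19.   25.    4.7  32. ]
[0.15,4.24,7.05,0.003,-0.004,0.003] [426.3 -26.   18.5  25.    4.7  32. ]
[0.79,4.40,7.31,0.003,-0.004,0.003] [433.3 -25.4  18.5  25.    4.7  32. ]
```

Reachable. I'll descend in front of the lip and close in to about 12 mm short of it.

```bash
python3 -m handwheel '{"series": [[[-1.4,3.8,6.3,0,0,0,0],[-1.4,3.8,6.3,0,0,0,0],[-1.4,3.8,6.3,0,0,0,0],[-0.6,4.0,6.7,0,0,0,0],[0.15,4.2,7.0,0,0,0,0],[0.15,4.2,7.0,0,0,0,0],[0.15,4.2,7.0,0,0,0,0]]]}'
python3 - <<'E'
from h import *
st()
s=snap("scene");t=snap("top");w=snap("wrist")
f=lambda v,x0,y0,x1,y1,k:cv2.resize(v["img"][y0:y1,x0:x1,::-1],None,fx=k,fy=k,interpolation=cv2.INTER_CUBIC)
a=f(s,300,190,460,330,2.4);b=f(t,300,230,460,370,2.4);c=f(w,0,0,640,480,.5)
H=max(a.shape[0],240);o=np.zeros((a.shape[0]+240,a.shape[1]+b.shape[1],3),np.uint8);o[:a.shape[0],:a.shape[1]]=a;o[:b.shape[0],a.shape[1]:]=b;o[a.shape[0]:,:320]=c
cv2.imwrite("pics/d1.png",o)
along((438.3,-25),4.7,(-5,0,18.5,25,32),(2,0,18.5,25,32))
E
```

```text
time: 4.32
tool_pos: [424.6, -25.0, 17.6]
tcp_rot: [-148.0, -25.2, 4.7]
ft_force: [0.3, 0.3, -0.5]
finger_gap: -0.0
grip_force: 0.0
t4.33 [424.6 -25.   17.6] th 39.8 yaw -340.5 F [ 0.3  0.3 -0.5] gap -0
[0.86,0.25,0.17,0.001,-0.003,0.000] [433.3 -25.4  18.5  25.    4.7  32. ]
[1.50,0.41,0.42,0.001,-0.003,0.000] [440.3 -24.8  18.5  25.    4.7  32. ]
```

View pics/d1.png

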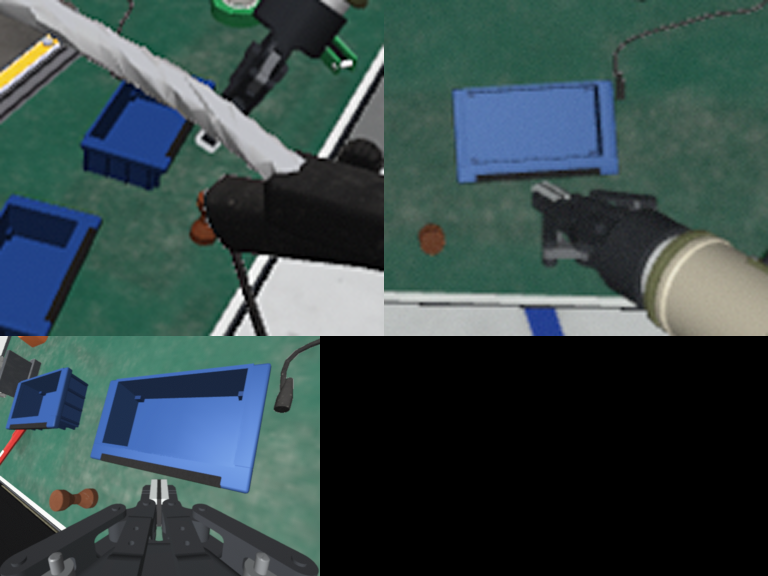

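The tips are in front of the lip near its middle. In the wrist panel they are at about (158,490) and the black lip runs (128,455)–(222,485). I'll advance until contact.

```bash
python3 -m handwheel '{"series": [[[0.4,0.12,0.1,0,0,0,0],[0.8,0.2,0.2,0,0,0,0],[0.8,0.2,0.2,0,0,0,0]]]}'
python3 -m handwheel '{"series": [[[0.2,0.05,0.1,0,0,0,0],[0.35,0.1,0.1,0,0,0,0],[0.35,0.1,0.1,0,0,0,0]]]}'; python3 -c "
from h import *
st()"
```

```text
time: 4.85
tool_pos: [433.2, -24.9, 18.3]
tcp_rot: [-148.0, -25.1, 4.7]
ft_force: [0.3, -0.5, -0.0]
finger_gap: 0.1
grip_force: 0.0
time: 5.22
tool_pos: [436.6, -24.9, 18.4]
tcp_rot: [-148.0, -25.1, 4.6]
ft_force: [-0.2, -0.4, -1.2]
finger_gap: 0.4
grip_force: 0.4
t5.22 [436.6 -24.9  18.4] th 39.8 yaw -340.5 F [-0.2 -0.4 -1.2] gap 0
```

```bash
cat >> h.py <<'E'
def arc(yaw,phis,th,b,phi0=0,bias=0):
    q=status.sense();p=q["tool_pos"]
    f=lambda a:np.array([84-90.6*np.cos(np.radians(22+a)),90.6*np.sin(np.radians(22+a))-34])
    along(p[:2],yaw,*[((f(a)-f(phi0))[0]+bias,0,p[2]+(f(a)-f(phi0))[1],th,b) for a in phis])
E
python3 -c "
from h import *
arc(4.7,[4,8,12,16,20,24,28,32,36,40,45,50],25,32,0,2)"
```

```text
[0.66,-0.17,-0.28,0.000,-0.002,0.000] [441.2 -24.5  24.1  25.    4.7  32. ]
[1.17,-0.38,-0.60,0.000,-0.002,0.000] [444.1 -24.2  29.7  25.    4.7  32. ]
[1.70,-0.56,-0.89,0.000,-0.002,0.000] [447.5 -24.   35.1  25.    4.7  32. ]
[2.25,-0.72,-1.15,0.000,-0.002,0.000] [451.2 -23.7  40.2  25.    4.7  32. ]
[2.82,-0.86,-1.38,0.000,-0.002,0.000] [455.2 -23.3  45.   25.    4.7  32. ]
[3.41,-0.98,-1.57,0.000,-0.002,0.000] [459.6 -23.   49.6  25.    4.7  32. ]
[4.02,-1.08,-1.72,0.000,-0.002,0.000] [464.3 -22.6  53.8  25.    4.7  32. ]
[4.64,-1.15,-1.84,0.000,-0.002,0.000] [469.3 -22.2  57.7  25.    4.7  32. ]
[5.26,-1.21,-1.92,0.000,-0.002,0.000] [474.5 -21.7  61.3  25.    4.7  32. ]
[5.89,-1.24,-1.97,0.000,-0.002,0.000] [479.9 -21.3  64.4  25.    4.7  32. ]
[6.68,-1.24,-1.97,0.000,-0.002,0.000] [487.1 -20.7  67.8  25.    4.7  32. ]
[7.47,-1.21,-1.92,0.000,-0.002,0.000] [494.4 -20.1  70.6  25.    4.7  32. ]
```

Lift to 20° first and check.

```bash
python3 -m handwheel '{"series": [[[0.66,-0.17,-0.28,0,0,0,0],[1.17,-0.38,-0.6,0,0,0,0],[1.7,-0.56,-0.89,0,0,0,0],[2.25,-0.72,-1.15,0,0,0,0],[2.82,-0.86,-1.38,0,0,0,0],[2.82,-0.86,-1.38,0,0,0,0]]]}'
python3 - <<'E'
from h import *
st()
s=snap("scene");w=snap("wrist")
f=lambda v,x0,y0,x1,y1,k:cv2.resize(v["img"][y0:y1,x0:x1,::-1],None,fx=k,fy=k,interpolation=cv2.INTER_CUBIC)
a=f(s,310,190,450,330,2);b=f(w,0,0,640,480,.75);o=np.zeros((360,760,3),np.uint8);o[:280,:280]=a;o[:,280:]=b
cv2.imwrite("pics/d2.png",o)
arc(4.7,[24,28,32,36,40,45,50,55,60],25,32,20,0)
E
```

```text
time: 5.98
tool_pos: [455.7, -23.6, 45.7]
tcp_rot: [-148.0, -25.2, 4.7]
ft_force: [-0.5, -0.4, -0.2]
finger_gap: 0.0
grip_force: 0.5
t5.97 [455.7 -23.6  45.7] th 39.8 yaw -340.5 F [-0.5 -0.4 -0.2] gap 0
[0.59,-0.12,-0.19,0.001,-0.002,0.001] [459.6 -23.1  49.6  25.    4.7  32. ]
[1.20,-0.22,-0.35,0.001,-0.002,0.001] [464.2 -22.7  53.9  25.    4.7  32. ]
[1.81,-0.29,-0.47,0.001,-0.002,0.001] [469.2 -22.3  57.8  25.    4.7  32. ]
[2.44,-0.34,-0.55,0.001,-0.002,0.001] [474.4 -21.9  61.3  25.    4.7  32. ]
[3.07,-0.37,-0.59,0.001,-0.002,0.001] [479.9 -21.4  64.5  25.    4.7  32. ]
[3.86,-0.38,-0.60,0.001,-0.002,0.001] [487.  -20.8  67.9  25.    4.7  32. ]
[4.65,-0.34,-0.54,0.001,-0.002,0.001] [494.4 -20.2  70.6  25.    4.7  32. ]
[5.42,-0.27,-0.43,0.001,-0.002,0.001] [502.  -19.6  72.8  25.    4.7  32. ]
[6.19,-0.17,-0.26,0.001,-0.002,0.001] [509.7 -19.   74.2  25.    4.7  32. ]
```

View pics/d2.png

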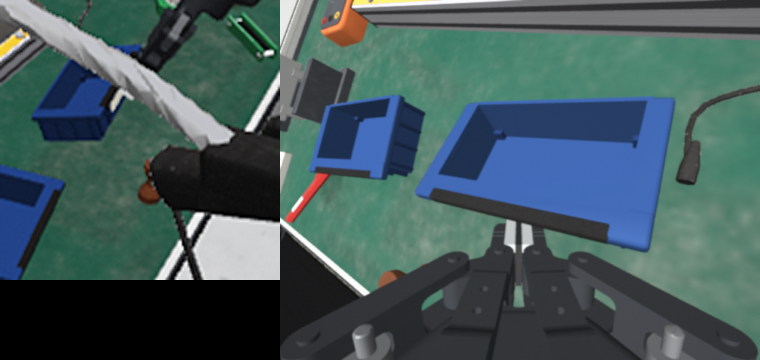

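Run:
```python
from h import *
np.set_printoptions(precision=1,suppress=True)
t=snap("top");s=snap("scene")
for n,v,roi in (("t",t,(310,220,410,312)),("s",s,(300,205,385,275))):
  c=blobs(mask(v,*BL,roi))[0]; print(n,cv2.contourArea(c),cv2.approxPolyDP(cv2.convexHull(c),2,True)[:,0].tolist(),cv2.minAreaRect(c))
```

```text
t 2233.0 [[393, 255], [397, 290], [330, 294], [328, 259]] ((362.66302490234375, 274.4508972167969), (37.194393157958984, 68.47905731201172), 85.76361083984375)
s 1054.5 [[344, 220], [363, 230], [371, 239], [360, 259], [332, 259], [326, 248]] ((347.86761474609375, 244.7205810546875), (35.500205993652344, 40.8166618347168), 30.963754653930664)
```

The top view matches a tilt of roughly 17–20° with about 4 mm of slide: the back rim moved 8.5 px and the lip 11.5 px. I'll continue.

```bash
python3 -m handwheel '{"series": [[[0.6,-0.12,-0.2,0,0,0,0],[1.2,-0.22,-0.35,0,0,0,0],[1.8,-0.29,-0.47,0,0,0,0],[2.44,-0.34,-0.55,0,0,0,0],[3.07,-0.37,-0.6,0,0,0,0],[3.86,-0.38,-0.6,0,0,0,0],[4.3,-0.37,-0.58,0,0,0,0],[4.65,-0.35,-0.55,0,0,0,0],[4.65,-0.35,-0.55,0,0,0,0]]]}'
python3 - <<'E'
from h import *
st()
t=snap("top");s=snap("scene");w=snap("wrist")
c=blobs(mask(t,*BL,(310,200,410,312)))[0]; print(cv2.contourArea(c),cv2.approxPolyDP(cv2.convexHull(c),2,True)[:,0].tolist(),cv2.minAreaRect(c))
f=lambda v,x0,y0,x1,y1,k:cv2.resize(v["img"][y0:y1,x0:x1,::-1],None,fx=k,fy=k,interpolation=cv2.INTER_CUBIC)
a=f(s,310,190,450,330,2);b=f(w,0,0,640,480,.75);o=np.zeros((360,760,3),np.uint8);o[:280,:280]=a;o[:,280:]=b
cv2.imwrite("pics/d3.png",o)
arc(4.7,[52,54,56,58,60,62,64,66,68,70,72],25,32,50,0)
E
```

```text
time: 7.3
tool_pos: [494.6, -20.2, 70.9]
tcp_rot: [-148.0, -25.1, 4.6]
ft_force: [-0.4, -0.5, -0.9]
finger_gap: -0.1
grip_force: 0.2
t7.30 [494.6 -20.2  70.9] th 39.8 yaw -340.5 F [-0.4 -0.5 -0.9] gap -0
1670.0 [[392, 248], [398, 268], [393, 275], [360, 283], [335, 285], [329, 275], [328, 251]] ((362.83526611328125, 265.3587951660156), (34.89691162109375, 69.71711730957031), 85.60128784179688)
[0.31,0.02,0.04,0.000,-0.002,0.000] [497.2 -19.9  71.6  25.    4.7  32. ]
[0.62,0.05,0.09,0.000,-0.002,0.000] [500.3 -19.7  72.4  25.    4.7  32. ]
[0.93,0.09,0.14,0.000,-0.002,0.000] [503.4 -19.4  73.1  25.    4.7  32. ]
[1.24,0.13,0.21,0.000,-0.002,0.000] [506.4 -19.2  73.7  25.    4.7  32. ]
[1.54,0.17,0.28,0.000,-0.002,0.000] [509.6 -18.9  74.2  25.    4.7  32. ]
[1.84,0.23,0.37,0.000,-0.002,0.000] [512.7 -18.7  74.6  25.    4.7  32. ]
[2.14,0.28,0.46,0.000,-0.002,0.000] [515.8 -18.4  74.9  25.    4.7  32. ]
[2.43,0.35,0.56,0.000,-0.002,0.000] [519.  -18.1  75.   25.    4.7  32. ]
[2.72,0.41,0.67,0.000,-0.002,0.000] [522.1 -17.9  75.1  25.    4.7  32. ]
[3.01,0.49,0.79,0.000,-0.002,0.000] [525.3 -17.6  75.   25.    4.7  32. ]
[3.29,0.57,0.91,0.000,-0.002,0.000] [528.4 -17.4  74.9  25.    4.7  32. ]
```

View pics/d3.png

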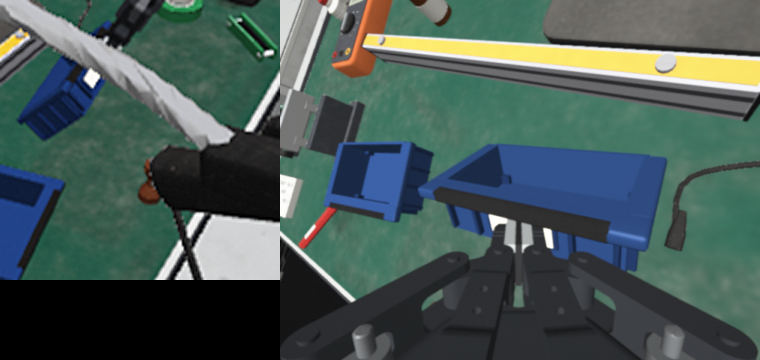

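The crate is tilted about 50°, and white ink shows under it on both sides of the fingers at (490,225) and (565,240). The right crate is therefore stamped. I'll move slowly through the balance point.

```bash
python3 -m handwheel '{"series": [[[0.3,0.02,0.04,0,0,0,0],[0.6,0.05,0.09,0,0,0,0],[0.9,0.09,0.14,0,0,0,0],[1.2,0.13,0.2,0,0,0,0],[1.4,0.16,0.25,0,0,0,0],[1.6,0.19,0.3,0,0,0,0],[1.75,0.22,0.35,0,0,0,0],[1.9,0.25,0.4,0,0,0,0],[2.05,0.27,0.43,0,0,0,0],[2.2,0.3,0.48,0,0,0,0],[2.35,0.33,0.53,0,0,0,0],[2.35,0.33,0.53,0,0,0,0]]]}'
python3 - <<'E'
from h import *
st()
t=snap("top")
c=blobs(mask(t,*BL,(310,200,410,312)))[0]; print(cv2.contourArea(c),cv2.approxPolyDP(cv2.convexHull(c),2,True)[:,0].tolist(),cv2.minAreaRect(c))
E
```

```text
time: 8.95
tool_pos: [518.3, -18.2, 75.2]
tcp_rot: [-148.0, -25.1, 4.6]
ft_force: [-0.1, -0.4, -0.1]
finger_gap: -0.3
grip_force: 0.0
t8.95 [518.3 -18.2  75.2] th 39.8 yaw -340.5 F [-0.1 -0.4 -0.1] gap -0
1253.5 [[395, 238], [393, 254], [385, 261], [346, 264], [330, 262], [327, 241]] ((361.5221862792969, 250.83189392089844), (24.212915420532227, 68.51457214355469), 86.18592071533203)
```

```bash
python3 -c "
from h import *
along((518.3,-18.2),4.7,(-20,0,80,25,32),(-110,0,110,15,20))"
```

```text
[-1.60,-0.68,-1.09,0.000,-0.003,0.001] [498.4 -19.8  80.   25.    4.7  32. ]
[-8.47,-4.14,-6.64,-0.209,-0.160,0.077] [408.7 -27.2 110.   15.    4.7  20. ]
```

```bash
python3 -m handwheel '{"series": [[[-0.8,-0.35,-0.5,0,0,0,0],[-1.6,-0.7,-1.1,0,0,0,0],[-3.5,-1.7,-2.5,-0.06,-0.05,0.03,0],[-6,-3,-4.5,-0.15,-0.1,0.05,0],[-8.5,-4.1,-6.6,-0.2,-0.16,0.077,0],[-8.5,-4.1,-6.6,-0.2,-0.16,0.077,0],[-8.5,-4.1,-6.6,-0.2,-0.16,0.077,0]]]}'
python3 - <<'E'
from h import *
st();print(status.sense()['joint_pos'].round(1))
t=snap("top");w=snap("wrist");s=snap("scene")
c=blobs(mask(t,*BL,(310,200,410,312)))[0]; print(cv2.contourArea(c),cv2.approxPolyDP(cv2.convexHull(c),2,True)[:,0].tolist(),cv2.minAreaRect(c))
f=lambda v,x0,y0,x1,y1,k:cv2.resize(v["img"][y0:y1,x0:x1,::-1],None,fx=k,fy=k,interpolation=cv2.INTER_CUBIC)
o=np.zeros((360,760,3),np.uint8);o[:280,:280]=f(s,300,180,440,320,2);o[:,280:]=f(w,0,0,640,480,.75)
cv2.imwrite("pics/d4.png",o)
y=9.3
along((441.2,200.7),y,(-60,0,130,10,-8),(-40,0,90,22,-16),(-30,0,19,25,-16))
E
```

```text
time: 9.88
tool_pos: [408.9, -27.4, 109.4]
tcp_rot: [-159.5, -15.1, 4.7]
ft_force: [0.0, -0.3, 0.2]
finger_gap: 0.5
grip_force: 0.0
t9.88 [408.9 -27.4 109.4] th 25.2 yaw -349.7 F [ 0.  -0.3  0.2] gap 1
[-34.1 -23.7 130.2  25.9  76.7  41.7]
1105.0 [[395, 240], [393, 256], [389, 260], [334, 265], [330, 262], [328, 244]] ((361.597412109375, 252.46022033691406), (21.35260009765625, 68.31501007080078), 86.18592071533203)
[-0.28,-21.37,5.57,-0.481,-0.095,-0.069] [382.  191.  130.   10.    9.3  -8. ]
[0.62,-19.98,9.73,-0.611,0.122,-0.082] [401.7 194.2  90.   22.    9.3 -16. ]
[-0.25,-17.56,16.42,-0.609,0.175,-0.084] [411.6 195.9  19.   25.    9.3 -16. ]
```

View pics/d4.png

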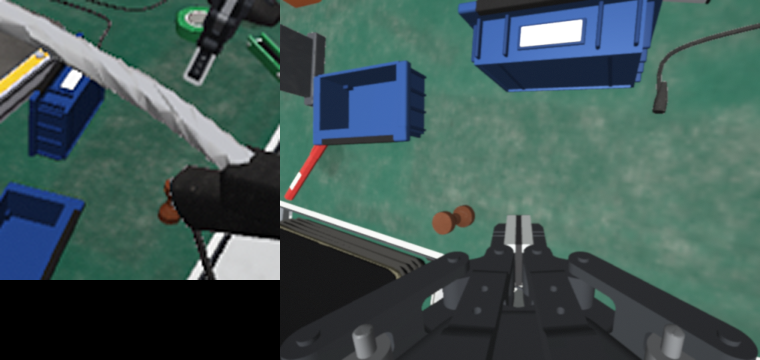

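The crate stands on end. The white patch at (520–585, 20–45) is a label on the front wall, which now faces up. The underside at (475–650, 55–90) looks plain, so I'll check it numerically for white ink.

```bash
cat >> h.py <<'E'
def underside(w,A,B):
    """A,B: left,right heel ends on bench (xy). Rectified 124x70 underside: mean grey levels"""
    X=[(*A,70),(*B,70),(*B,0),(*A,0)]
    P=np.float32([proj(w,x) for x in X]); M=cv2.getPerspectiveTransform(P,np.float32([[0,0],[123,0],[123,69],[0,69]]))
    return P,cv2.warpPerspective(w["img"],M,(124,70))
E
python3 - <<'E'
from h import *
np.set_printoptions(precision=1,suppress=True)
t=snap("top");w=snap("wrist")
A,B=onz(t,(334,265),70),onz(t,(389,260.5),70); print(A,B)
P,u=underside(w,A[:2],B[:2]); print(P)
hsv=cv2.cvtColor(u,cv2.COLOR_RGB2HSV)
print("white frac",((hsv[...,1]<70)&(hsv[...,2]>120)).mean()); print(cv2.resize(hsv[...,1],(12,7),interpolation=cv2.INTER_AREA))
for z in (42,70,84): print(z,onz(t,(328,243),z),onz(t,(395,240),z))
E
```

```text
[519.2  41.   70. ] [531.3 -74.2  70. ]
[[267.3  88.6]
 [477.8  71.3]
 [468.1 118.5]
 [309.5 124.9]]
white frac 0.0002304147465437788
[[156 155 155 156 155 155 156 155 157 155 156 156]
 [155 155 155 156 156 155 155 155 155 156 156 156]
 [156 155 156 156 156 155 156 156 155 156 156 155]
 [156 155 155 155 157 156 156 156 156 156 156 156]
 [156 155 155 155 156 156 155 155 155 155 156 156]
 [150 150 149 147 147 146 146 145 144 146 146 147]
 [103 105 100  87 105 115 118 116 110 115 117 117]]
42 [567.6  54.3  42. ] [577.4 -90.2  42. ]
70 [565.2  54.5  70. ] [574.7 -86.3  70. ]
84 [564.   54.7  84. ] [573.4 -84.4  84. ]
```

The right crate's underside is plain (0.02% white), so the left crate must be the stamped one; I'll confirm that once it is tipped. Next I go over to the left crate.

```bash
python3 -c "
from h import *
along((441.2,200.7),9.3,(-60,0,140,10,-8),(-45,0,90,25,-11))"; python3 -m handwheel '{"series": [[[-0.3,-4,-1.5,-0.12,-0.1,-0.02,0],[-0.3,-10,0,-0.25,-0.1,-0.03,0],[-0.3,-16,2,-0.36,-0.1,-0.05,0],[-0.3,-21,4.5,-0.48,-0.1,-0.07,0],[-0.3,-21,4.5,-0.48,-0.1,-0.07,0],[-0.3,-21,4.5,-0.48,-0.1,-0.07,0],[-0.3,-21,4.5,-0.48,-0.1,-0.07,0],[-0.3,-21,4.5,-0.48,-0.1,-0.07,0]]]}'
python3 - <<'E'
from h import *
st();print(status.sense()['joint_pos'].round(1))
along((441.2,200.7),9.3,(-45,0,90,25,-11),(-30,0,19,25,-11),(-12,0,18.5,25,-11))
E
```

```text
[-0.01,-21.71,4.67,-0.480,-0.095,-0.069] [382.  191.  140.   10.    9.3  -8. ]
[0.14,-19.99,9.60,-0.522,0.171,-0.091] [396.8 193.4  90.   25.    9.3 -11. ]
time: 11.12
tool_pos: [380.2, 182.6, 138.3]
tcp_rot: [171.9, -9.7, 9.4]
ft_force: [0.5, -0.4, -1.1]
finger_gap: 0.1
grip_force: 0.0
t11.12 [380.2 182.6 138.3] th 12.6 yaw -352.0 F [ 0.5 -0.4 -1.1] gap 0
[ 27.9 -24.6 124.8 -11.2  73.4 111.9]
[0.98,-1.50,4.91,-0.051,0.263,0.045] [396.8 193.4  90.   25.    9.3 -11. ]
[1.26,-2.52,12.09,-0.051,0.263,0.045] [411.6 195.9  19.   25.    9.3 -11. ]
[3.02,-2.56,12.44,-0.051,0.263,0.045] [429.4 198.8  18.5  25.    9.3 -11. ]
```

```bash
python3 -m handwheel '{"series": [[[1,-1.5,5,-0.02,0.1,0.02,0],[1,-1.5,5,-0.05,0.2,0.04,0],[1,-1.5,5,-0.05,0.263,0.045,0],[1,-1.5,5,-0.05,0.263,0.045,0],[1.1,-2,9,-0.05,0.263,0.045,0],[1.26,-2.5,12,-0.05,0.263,0.045,0],[1.26,-2.5,12,-0.05,0.263,0.045,0],[1.26,-2.5,12,-0.05,0.263,0.045,0]]]}'
python3 - <<'E'
from h import *
st();print(status.sense()['joint_pos'].round(1))
along((441.2,200.7),9.3,(-30,0,18.5,25,-11),(-8,0,18.5,25,-11),(-4,0,18.5,25,-11))
E
```

```text
time: 12.12
tool_pos: [412.6, 196.4, 21.7]
tcp_rot: [169.1, -25.1, 9.2]
ft_force: [-0.5, 0.2, 0.6]
finger_gap: -0.2
grip_force: 0.0
t12.12 [412.6 196.4  21.7] th 27.2 yaw -355.4 F [-0.5  0.2  0.6] gap -0
[ 35.2 -17.  136.4 -29.1  46.4 136.1]
[-0.23,-0.01,0.25,-0.001,-0.001,-0.001] [411.6 195.9  18.5  25.    9.3 -11. ]
[1.76,-0.19,1.16,-0.001,-0.001,-0.001] [433.3 199.4  18.5  25.    9.3 -11. ]
[2.13,-0.22,1.33,-0.001,-0.001,-0.001] [437.3 200.1  18.5  25.    9.3 -11. ]
```

```bash
python3 -m handwheel '{"series": [[[-0.2,0,0.25,0,0,0,0],[0.8,-0.1,0.7,0,0,0,0],[1.76,-0.2,1.15,0,0,0,0],[2.0,-0.2,1.27,0,0,0,0],[2.13,-0.2,1.33,0,0,0,0],[2.13,-0.2,1.33,0,0,0,0]]]}'
python3 - <<'E'
from h import *
st()
arc(9.3,[4,8,12,16,20,24,28,32,36,40,45,50],25,-11,0,3)
E
```

```text
time: 12.88
tool_pos: [436.2, 200.1, 17.0]
tcp_rot: [169.1, -25.0, 9.3]
ft_force: [0.8, -0.2, 0.3]
finger_gap: -0.2
grip_force: 0.0
t12.88 [436.2 200.1  17. ] th 27.2 yaw -355.3 F [ 0.8 -0.2  0.3] gap -0
[0.75,0.06,-0.28,-0.001,-0.001,0.001] [441.7 201.   22.8  25.    9.3 -11. ]
[1.25,0.13,-0.66,-0.001,-0.001,0.001] [444.6 201.5  28.4  25.    9.3 -11. ]
[1.79,0.19,-0.99,-0.001,-0.001,0.001] [447.9 202.   33.8  25.    9.3 -11. ]
[2.34,0.25,-1.29,-0.001,-0.001,0.001] [451.6 202.6  38.9  25.    9.3 -11. ]
[2.91,0.30,-1.56,-0.001,-0.001,0.001] [455.6 203.3  43.7  25.    9.3 -11. ]
[3.50,0.35,-1.78,-0.001,-0.001,0.001] [459.9 204.   48.3  25.    9.3 -11. ]
[4.11,0.38,-1.96,-0.001,-0.001,0.001] [464.5 204.8  52.5  25.    9.3 -11. ]
[4.72,0.41,-2.10,-0.001,-0.001,0.001] [469.5 205.6  56.4  25.    9.3 -11. ]
[5.35,0.43,-2.20,-0.001,-0.001,0.001] [474.6 206.4  59.9  25.    9.3 -11. ]
[5.98,0.44,-2.25,-0.001,-0.001,0.001] [480.  207.3  63.1  25.    9.3 -11. ]
[6.77,0.44,-2.26,-0.001,-0.001,0.001] [487.1 208.5  66.5  25.    9.3 -11. ]
[7.56,0.43,-2.19,-0.001,-0.001,0.001] [494.4 209.7  69.3  25.    9.3 -11. ]
```

```bash
python3 -m handwheel '{"series": [[[0.75,0.06,-0.28,0,0,0,0],[1.25,0.13,-0.66,0,0,0,0],[1.8,0.19,-1,0,0,0,0],[2.34,0.25,-1.3,0,0,0,0],[2.91,0.3,-1.56,0,0,0,0],[2.91,0.3,-1.56,0,0,0,0]]]}'
python3 - <<'E'
from h import *
st(); t=snap("top")
c=blobs(mask(t,*BL,(205,210,305,312)))[0]; print(cv2.contourArea(c),cv2.approxPolyDP(cv2.convexHull(c),2,True)[:,0].tolist(),cv2.minAreaRect(c))
arc(9.3,[24,28,32,36,40,45,50],25,-11,20,0)
E
```

```text
time: 13.62
tool_pos: [456.4, 203.8, 44.7]
tcp_rot: [169.1, -25.1, 9.3]
ft_force: [-1.5, 0.7, -0.6]
finger_gap: -0.2
grip_force: 0.5
t13.62 [456.4 203.8  44.7] th 27.2 yaw -355.3 F [-1.5  0.7 -0.6] gap -0
2203.5 [[285, 250], [289, 285], [222, 294], [220, 259]] ((253.14344787597656, 271.870361328125), (36.56371307373047, 69.11331176757812), 82.27816772460938)
[0.59,0.04,-0.22,-0.002,-0.001,0.000] [460.3 204.3  48.8  25.    9.3 -11. ]
[1.20,0.08,-0.40,-0.002,-0.001,0.000] [464.9 205.   53.   25.    9.3 -11. ]
[1.81,0.11,-0.54,-0.002,-0.001,0.000] [469.8 205.8  56.9  25.    9.3 -11. ]
[2.44,0.12,-0.64,-0.002,-0.001,0.000] [475.  206.7  60.4  25.    9.3 -11. ]
[3.07,0.13,-0.69,-0.002,-0.001,0.000] [480.4 207.6  63.6  25.    9.3 -11. ]
[3.86,0.14,-0.70,-0.002,-0.001,0.000] [487.5 208.7  67.   25.    9.3 -11. ]
[4.65,0.12,-0.63,-0.002,-0.001,0.000] [494.8 209.9  69.8  25.    9.3 -11. ]
```

The crate has tilted the same way as the first one did. I'll continue to 50°.

```bash
python3 -m handwheel '{"series": [[[0.6,0.04,-0.22,0,0,0,0],[1.2,0.08,-0.4,0,0,0,0],[1.8,0.11,-0.54,0,0,0,0],[2.44,0.12,-0.64,0,0,0,0],[3.07,0.13,-0.7,0,0,0,0],[3.86,0.14,-0.7,0,0,0,0],[4.3,0.13,-0.67,0,0,0,0],[4.65,0.12,-0.63,0,0,0,0],[4.65,0.12,-0.63,0,0,0,0]]]}'
python3 - <<'E'
from h import *
st(); t=snap("top")
c=blobs(mask(t,*BL,(205,200,305,312)))[0]; print(cv2.contourArea(c),cv2.approxPolyDP(cv2.convexHull(c),2,True)[:,0].tolist(),cv2.minAreaRect(c))
arc(9.3,[54,58,62,66,70],25,-11,50,0)
E
```

```text
time: 14.8
tool_pos: [494.8, 209.9, 69.5]
tcp_rot: [169.1, -25.1, 9.3]
ft_force: [-0.8, -0.2, -0.7]
finger_gap: -0.1
grip_force: 0.1
t14.80 [494.8 209.9  69.5] th 27.2 yaw -355.3 F [-0.8 -0.2 -0.7] gap -0
1660.0 [[284, 243], [285, 273], [280, 277], [225, 282], [217, 275], [221, 251]] ((251.04615783691406, 263.3692321777344), (34.481651306152344, 70.45172882080078), 82.87498474121094)
[0.62,-0.02,0.10,-0.002,-0.001,0.001] [500.5 210.8  71.1  25.    9.3 -11. ]
[1.24,-0.04,0.24,-0.002,-0.001,0.001] [506.6 211.8  72.4  25.    9.3 -11. ]
[1.85,-0.08,0.42,-0.002,-0.001,0.001] [512.8 212.9  73.3  25.    9.3 -11. ]
[2.44,-0.12,0.64,-0.002,-0.001,0.001] [519.  213.9  73.8  25.    9.3 -11. ]
[3.01,-0.17,0.91,-0.002,-0.001,0.001] [525.3 214.9  73.8  25.    9.3 -11. ]
```

```bash
python3 -m handwheel '{"series": [[[0.3,-0.01,0.03,0,0,0,0],[0.6,-0.02,0.07,0,0,0,0],[0.9,-0.03,0.13,0,0,0,0],[1.2,-0.04,0.2,0,0,0,0],[1.4,-0.05,0.26,0,0,0,0],[1.6,-0.06,0.32,0,0,0,0],[1.75,-0.07,0.37,0,0,0,0],[1.9,-0.08,0.42,0,0,0,0],[2.05,-0.09,0.48,0,0,0,0],[2.2,-0.1,0.53,0,0,0,0],[2.35,-0.11,0.58,0,0,0,0],[2.35,-0.11,0.58,0,0,0,0]]]}'
python3 - <<'E'
from h import *
st(); t=snap("top")
c=blobs(mask(t,*BL,(205,200,305,312)))[0]; print(cv2.contourArea(c),cv2.approxPolyDP(cv2.convexHull(c),2,True)[:,0].tolist(),cv2.minAreaRect(c))
p=status.sense()["tool_pos"]
along(p[:2],9.3,(-20,0,80,25,-11),(-80,0,100,22,-11),(-125,0,100,18,-11))
E
```

```text
time: 16.35
tool_pos: [518.2, 213.7, 74.1]
tcp_rot: [169.1, -25.1, 9.3]
ft_force: [0.1, 1.2, -0.0]
finger_gap: 0.0
grip_force: 0.0
t16.35 [518.2 213.7  74.1] th 27.2 yaw -355.3 F [ 0.1  1.2 -0. ] gap 0
1372.5 [[284, 253], [279, 257], [227, 263], [219, 255], [214, 237], [280, 228], [284, 239]] ((250.01004028320312, 246.57003784179688), (29.13279914855957, 69.43787384033203), 81.8698959350586)
[-1.56,0.26,-1.36,-0.002,-0.001,0.001] [498.3 210.5  80.   25.    9.3 -11. ]
[-6.15,1.08,-5.64,-0.002,-0.052,-0.009] [439.1 200.8 100.   22.    9.3 -11. ]
[-10.23,1.44,-7.51,-0.002,-0.121,-0.023] [394.7 193.5 100.   18.    9.3 -11. ]
```

```bash
python3 -m handwheel '{"series": [[[0,0,0,0,0,0,0],[0,0,0,0,0,0,0],[0,0,0,0,0,0,0]]]}' | head -2
python3 - <<'E'
from h import *
t=snap("top")
c=blobs(mask(t,*BL,(205,200,305,312)))[0]; print(cv2.contourArea(c),cv2.approxPolyDP(cv2.convexHull(c),2,True)[:,0].tolist(),cv2.minAreaRect(c))
E
```

```text
time: 16.77
tool_pos: [518.0, 213.7, 74.1]
1184.0 [[284, 254], [276, 258], [229, 264], [220, 260], [214, 243], [281, 234], [284, 239]] ((250.0745849609375, 249.65621948242188), (23.801801681518555, 70.15451049804688), 82.01067352294922)
```

It has gone over and settled (depth 29 px, then 24 px). I'll retreat, then view and measure both crates.

```bash
python3 -m handwheel '{"series": [[[-0.8,0.13,-0.7,0,0,0,0],[-1.6,0.26,-1.4,0,0,0,0],[-4,0.7,-3.5,0,0,0,0],[-6.2,1.1,-5.6,0,-0.05,-0.01,0],[-10.2,1.4,-7.5,0,-0.12,-0.02,0],[-10.2,1.4,-7.5,0,-0.12,-0.02,0],[-10.2,1.4,-7.5,0,-0.12,-0.02,0]]]}'
python3 - <<'E'
from h import *
np.set_printoptions(precision=1,suppress=True)
st()
t=snap("top");w=snap("wrist");s=snap("scene")
for n,v,roi in (("top L",t,(205,200,305,312)),("top R",t,(310,200,410,312)),("scene L",s,(230,205,340,340))):
  c=blobs(mask(v,*BL,roi))[0]; print(n,cv2.contourArea(c),cv2.approxPolyDP(cv2.convexHull(c),2,True)[:,0].tolist(),cv2.minAreaRect(c))
  if n=="top L":
    a=cv2.approxPolyDP(cv2.convexHull(c),2,True)[:,0]
f=lambda v,x0,y0,x1,y1,k:cv2.resize(v["img"][y0:y1,x0:x1,::-1],None,fx=k,fy=k,interpolation=cv2.INTER_CUBIC)
o=np.zeros((560,790,3),np.uint8);o[:300,:390]=f(s,200,200,330,300,3);o[:300,395:785]=f(t,200,190,330,290,3);o[310:550,:320]=f(w,0,0,640,480,.5);o[310:550,330:650]=f(w,160,0,480,240,1)
cv2.imwrite("pics/d5.png",o)
E
```

```text
time: 17.7
tool_pos: [395.2, 194.2, 100.4]
tcp_rot: [169.2, -18.2, 9.2]
ft_force: [0.1, -0.2, 0.4]
finger_gap: -0.0
grip_force: 0.0
t17.70 [395.2 194.2 100.4] th 21.1 yaw -354.2 F [ 0.1 -0.2  0.4] gap -0
top L 1143.5 [[284, 254], [276, 258], [229, 264], [220, 261], [214, 245], [281, 235], [284, 239]] ((250.11502075195312, 250.4291229248047), (22.512866973876953, 70.2927474975586), 81.99527740478516)
top R 1107.0 [[395, 240], [393, 256], [389, 260], [334, 265], [330, 262], [328, 244]] ((361.60797119140625, 252.46722412109375), (21.442298889160156, 68.31774139404297), 86.12147521972656)
scene L 1911.0 [[299, 262], [300, 288], [280, 324], [274, 328], [257, 325], [254, 296], [285, 258]] ((276.8153991699219, 292.8230895996094), (36.466209411621094, 75.53714752197266), 29.744882583618164)
```

View pics/d5.png

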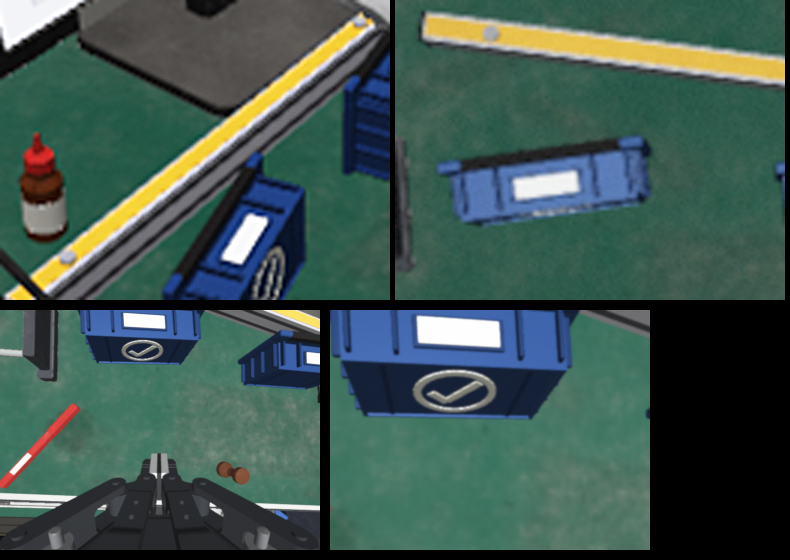

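The left crate's underside carries the ring and tick, at about (455,390) in the bottom-right panel, so it is crate_a. I'll push it with the fingers open, at the rail's heading: the left finger touches first and turns the crate parallel. First I measure the crate and rail.

Run:
```python
from h import *
np.set_printoptions(precision=1,suppress=True)
t=snap("top");w=snap("wrist");s=snap("scene")
A,B=onz(t,(222.3,264),70),onz(t,(284.3,257.5),70); print("toe",A,B,np.linalg.norm(A-B),np.degrees(np.arctan2(B[0]-A[0],A[1]-B[1])))
A,B=onz(w,(185,107),0),onz(w,(360,105),0); print("heel wrist",A,B,np.linalg.norm(A-B),np.degrees(np.arctan2(B[0]-A[0],A[1]-B[1])))
# lowest row of blue per column in wrist view -> heel line
m=mask(w,(100,60,20),(130,255,255),(150,0,400,135)); c=blobs(m)[0]; print("wrist hull",cv2.approxPolyDP(cv2.convexHull(c),2,True)[:,0].tolist())
# rail near top edge: both views, stripe lower edge
for v,n,roi in ((t,"top",(205,190,415,235)),(s,"scene",(195,190,330,320))):
    m=mask(v,(15,100,100),(35,255,255),roi); ys,xs=np.nonzero(m)
    E=np.array([onz(v,(x+.0,ys[xs==x].max()+.5),40)[:2] for x in np.unique(xs)])
    k=np.polyfit(E[:,1],E[:,0],1); r_=E[:,0]-np.polyval(k,E[:,1]); g=abs(r_)<2.5; k=np.polyfit(E[g,1],E[g,0],1); print(n,"stripe near edge x=%.1f%+.4f*y"%(k[1],k[0]),g.mean())
along((522,214),-5.9,(-75,0,60,15,0),(-75,0,15,15,0))
```

```text
toe [516.  275.1  70. ] [532.6 145.5  70. ] 130.5778478756285 7.30116152146231
heel wrist [514.9 285.    0. ] [539.5 157.6   0. ] 129.7601180460262 10.928555862402426
wrist hull [[399, 55], [360, 107], [197, 105], [185, 97], [161, 42], [155, 0], [399, 0]]
top stripe near edge x=621.1+0.1042*y 0.9948979591836735
scene stripe near edge x=619.6+0.1037*y 0.9344262295081968
[4.11,-2.93,5.06,0.114,-0.077,0.246] [447.4 221.7  60.   15.   -5.9   0. ]
[2.71,-3.74,9.26,0.114,-0.077,0.246] [447.4 221.7  15.   15.   -5.9   0. ]
```

```bash
python3 -m handwheel '{"series": [[[2,-1.5,0,0.05,-0.03,0.1,0.8],[4,-2.9,3,0.1,-0.05,0.2,0.8],[4,-2.9,5,0.1,0.01,0.25,0.8],[4,-2.9,5,0.1,0.01,0.25,0.8],[4,-2.9,5,0.1,0.01,0.25,0.8]]]}'
python3 - <<'E'
from h import *
np.set_printoptions(precision=1,suppress=True)
t=snap("top");s=snap("scene"); print("monitor corner",tri(t,(238,163),s,(200,223)))
st();print(status.sense()['joint_pos'].round(1))
along((525,214),-5.9,(-70,0,40,20,0),(-70,0,20,20,0),(-70,0,10,20,0),(-70,0,4,20,0))
E
```

```text
time: 18.62
tool_pos: [446.1, 221.7, 61.1]
tcp_rot: [179.8, -20.0, -5.8]
ft_force: [0.4, 0.6, 0.5]
finger_gap: 68.4
grip_force: 0.0
monitor corner (array([713.8, 237. , 154.7]), np.float64(5.077872472011372))
t18.73 [446.9 222.2  62.1] th 20.1 yaw -5.9 F [-0.2 -0.1  0.1] gap 68
[ 28.8 -14.2 127.  -14.6  51.4 132.2]
[0.04,0.01,2.37,0.001,-0.002,0.001] [455.4 221.2  40.   20.   -5.9   0. ]
[-0.65,0.00,4.24,0.001,-0.002,0.001] [455.4 221.2  20.   20.   -5.9   0. ]
[-0.99,0.00,5.18,0.001,-0.002,0.001] [455.4 221.2  10.   20.   -5.9   0. ]
[-1.20,0.00,5.75,0.001,-0.002,0.001] [455.4 221.2   4.   20.   -5.9   0. ]
```

```bash
python3 -m handwheel '{"series": [[[-0.65,0,4.2,0,0,0,0.8],[-1,0,5.2,0,0,0,0.8],[-1,0,5.2,0,0,0,0.8],[-1,0,5.2,0,0,0,0.8]]]}'|egrep "pos|force"
python3 -m handwheel '{"series": [[[-0.05,0,0.2,0,0,0,0.8],[-0.12,0,0.4,0,0,0,0.8],[-0.2,0,0.55,0,0,0,0.8],[-0.2,0,0.55,0,0,0,0.8]]]}'|egrep "pos|force"
python3 -c "
from h import *
st()
w=snap('wrist');cv2.imwrite('pics/w6.png',w['img'][:,:,::-1])
along((525,214),-5.9,(-70,0,0,20,0),(-70,0,-4,20,0))"
```

```text
tool_pos: [455.4, 221.1, 9.8]
ft_force: [0.1, -0.6, -0.1]
grip_force: 0.0
tool_pos: [454.3, 220.4, 2.2]
ft_force: [0.2, -0.6, 0.3]
grip_force: 0.0
t19.73 [454.3 220.4   2.2] th 20.0 yaw -5.9 F [ 0.2 -0.6  0.3] gap 68
[0.01,-0.09,0.24,0.003,-0.001,0.001] [455.4 221.2   0.   20.   -5.9   0. ]
[-0.13,-0.09,0.62,0.003,-0.001,0.001] [455.4 221.2  -4.   20.   -5.9   0. ]
```

```bash
python3 -m handwheel '{"series": [[[1,-0.05,0.5,0,0,0,0.8],[2,-0.05,0.85,0,0,0,0.8],[3,-0.05,1.2,0,0,0,0.8],[4,-0.05,1.55,0,0,0,0.8],[4.6,-0.05,1.75,0,0,0,0.8],[5.2,-0.05,1.95,0,0,0,0.8],[5.7,-0.05,2.15,0,0,0,0.8],[6.2,-0.05,2.35,0,0,0,0.8],[6.2,-0.05,2.35,0,0,0,0.8]]]}'
python3 - <<'E'
from h import *
st(); t=snap("top")
c=blobs(mask(t,*BL,(205,190,305,312)))[0]; print(cv2.contourArea(c),cv2.approxPolyDP(cv2.convexHull(c),2,True)[:,0].tolist(),cv2.minAreaRect(c))
E
```

```text
time: 20.9
tool_pos: [520.8, 214.1, 1.6]
tcp_rot: [179.8, -20.1, -5.9]
ft_force: [-0.5, 0.3, 0.1]
finger_gap: 68.2
grip_force: 0.0
t20.90 [520.8 214.1   1.6] th 20.1 yaw -5.9 F [-0.5  0.3  0.1] gap 68
1133.0 [[285, 253], [281, 256], [225, 258], [221, 256], [216, 239], [283, 234], [286, 238]] ((251.49807739257812, 246.96888732910156), (22.2066707611084, 69.98843383789062), 86.42366790771484)
```

The left finger is turning the crate as planned: its image angle went from 82.0° to 86.4°. I'll continue.

```bash
python3 -m handwheel '{"series": [[[0.4,0,0.15,0,0,0,0.8],[0.8,0,0.29,0,0,0,0.8],[1.2,0,0.44,0,0,0,0.8],[1.6,0,0.58,0,0,0,0.8],[2,0,0.73,0,0,0,0.8],[2.4,0,0.87,0,0,0,0.8],[2.8,0,1.02,0,0,0,0.8],[3.2,0,1.16,0,0,0,0.8],[3.2,0,1.16,0,0,0,0.8]]]}'
python3 - <<'E'
from h import *
st(); t=snap("top")
c=blobs(mask(t,*BL,(205,190,305,312)))[0];a=cv2.approxPolyDP(cv2.convexHull(c),2,True)[:,0]; print(cv2.contourArea(c),a.tolist(),cv2.minAreaRect(c))
m=mask(t,(15,100,100),(35,255,255),(205,190,415,235)); print("rail",cv2.minAreaRect(blobs(m)[0])[2])
for z in (0,84): print(z,[onz(t,p,z)[:2].round(1).tolist() for p in a])
E
```

```text
time: 22.08
tool_pos: [554.9, 210.6, 1.8]
tcp_rot: [179.8, -20.1, -5.9]
ft_force: [-0.3, -0.1, -0.4]
finger_gap: 68.0
grip_force: 0.0
t22.07 [554.9 210.6   1.8] th 20.1 yaw -5.9 F [-0.3 -0.1 -0.4] gap 68
1117.5 [[291, 233], [287, 247], [237, 243], [225, 239], [221, 221], [224, 219], [288, 227]] ((255.10772705078125, 234.1385040283203), (70.94786834716797, 22.326250076293945), 7.125016689300537)
rail 7.206057071685791
0 [[591.8, 137.4], [560.1, 145.5], [566.6, 257.7], [575.0, 284.9], [615.3, 295.4], [620.0, 288.9], [605.2, 144.5]]
84 [[583.1, 132.0], [553.7, 139.5], [559.7, 243.5], [567.4, 268.8], [604.9, 278.6], [609.2, 272.5], [595.5, 138.6]]
```

It is parallel to the rail now (7.1° against 7.2°), with about 36 mm to go.

```bash
python3 -m handwheel '{"series": [[[0.5,0,0.18,0,0,0,0.8],[1,0,0.36,0,0,0,0.8],[1.5,0,0.55,0,0,0,0.8],[2,0,0.73,0,0,0,0.8],[2.35,0,0.86,0,0,0,0.8],[2.65,0,0.97,0,0,0,0.8],[2.85,0,1.04,0,0,0,0.8],[2.85,0,1.04,0,0,0,0.8]]]}'
cat > chk.py <<'E'
from h import *
st(); t=snap("top")
c=blobs(mask(t,*BL,(205,190,305,312)))[0];a=cv2.approxPolyDP(cv2.convexHull(c),2,True)[:,0]; q=cv2.minAreaRect(c);print(cv2.contourArea(c),a.tolist(),q)
# far (foot) edge at lip height 84 vs rail near face
P=[onz(t,p,84)[:2] for p in cv2.boxPoints(q)]; P=sorted(P,key=lambda p:-p[0]+.104*p[1])[:2]
print([(p.round(1).tolist(),"gap %.1f"%(616.8+.104*p[1]-p[0])) for p in P])
E
python3 chk.py
```

```text
time: 23.12
tool_pos: [584.8, 207.5, 1.7]
tcp_rot: [179.8, -20.1, -5.9]
ft_force: [-0.9, -0.0, 0.1]
finger_gap: 68.6
grip_force: 0.2
t23.12 [584.8 207.5   1.7] th 20.1 yaw -5.9 F [-0.9 -0.   0.1] gap 69
1136.5 [[223, 206], [291, 214], [289, 233], [279, 235], [232, 228], [225, 222]] ((256.40802001953125, 220.5994110107422), (69.96199798583984, 23.037227630615234), 7.236921787261963)
[([639.2, 275.4], 'gap 6.3'), ([623.9, 129.9], 'gap 6.4')]
```

```bash
python3 -m handwheel '{"series": [[[0.15,0,0.05,0,0,0,0.8],[0.3,0,0.11,0,0,0,0.8],[0.4,0,0.15,0,0,0,0.8],[0.4,0,0.15,0,0,0,0.8]]]}'|egrep "tool|ft"
python3 -m handwheel '{"series": [[[0.1,0,0.04,0,0,0,0.8],[0.2,0,0.07,0,0,0,0.8],[0.2,0,0.07,0,0,0,0.8]]]}'|egrep "tool|ft"
python3 chk.py
```

```text
tool_pos: [588.9, 207.0, 1.6]
ft_force: [-2.3, 0.5, 3.2]
tool_pos: [590.8, 206.9, 1.6]
ft_force: [-4.4, 1.1, 3.8]
t24.05 [590.8 206.9   1.6] th 20.0 yaw -5.9 F [-4.4  1.1  3.8] gap 69
1136.5 [[224, 205], [230, 203], [290, 211], [293, 217], [289, 231], [284, 233], [237, 227], [226, 220]] ((257.59710693359375, 218.09417724609375), (69.96292114257812, 22.978281021118164), 7.253194808959961)
[([644.5, 273.1], 'gap 0.8'), ([629.1, 127.6], 'gap 0.9')]
```

```bash
python3 -m handwheel '{"series": [[[0.1,0,0.04,0,0,0,0.8],[0.1,0,0.04,0,0,0,0.8]]]}'|egrep "tool|ft"
python3 chk.py
python3 -m handwheel '{"series": [[[-0.3,0,-0.12,0,0,0,0.8],[-1.0,0,-0.36,0,0,0,0.8],[-2.5,0,-0.91,0,0,0,0.8],[-5,0,-1.8,0,0,0,0.8],[-9,0,-3.3,0,0,0,0.8],[-11,0,-6,0,0,0,0.8],[-11,0,-9,0,0,0,0.8],[-11,0,-9,0,0,0,0.8]]]}'|egrep "tool|ft"
python3 chk.py
python3 - <<'E'
from h import *
t=snap("top");w=snap("wrist");s=snap("scene")
f=lambda v,x0,y0,x1,y1,k:cv2.resize(v["img"][y0:y1,x0:x1,::-1],None,fx=k,fy=k,interpolation=cv2.INTER_CUBIC)
o=np.zeros((600,800,3),np.uint8);o[:300,:400]=f(s,180,180,380,330,2);o[:300,400:]=f(t,200,180,400,330,2);o[300:,:400]=f(w,0,0,640,480,.625)
cv2.imwrite("pics/d7.png",o)
E
```

```text
tool_pos: [591.1, 206.9, 1.5]
ft_force: [-13.4, 1.1, 10.9]
t24.35 [591.1 206.9   1.5] th 19.9 yaw -5.9 F [-13.4   1.1  10.9] gap 68
1142.0 [[289, 231], [284, 233], [234, 226], [226, 220], [224, 205], [230, 203], [290, 211], [293, 216]] ((257.47381591796875, 218.19651794433594), (69.84851837158203, 22.864320755004883), 7.594643592834473)
[([644.5, 273.1], 'gap 0.7'), ([628.4, 127.9], 'gap 1.7')]
tool_pos: [459.7, 221.8, 51.0]
ft_force: [0.6, -0.2, 0.0]
t25.40 [459.7 221.8  51. ] th 20.3 yaw -5.9 F [ 0.6 -0.2  0. ] gap 69
1151.0 [[224, 204], [290, 211], [293, 217], [289, 231], [284, 233], [234, 226], [226, 220]] ((257.47381591796875, 218.19650268554688), (70.11285400390625, 22.864320755004883), 7.594643592834473)
[([644.6, 273.4], 'gap 0.7'), ([628.3, 127.6], 'gap 1.7')]
```

View pics/d7.png

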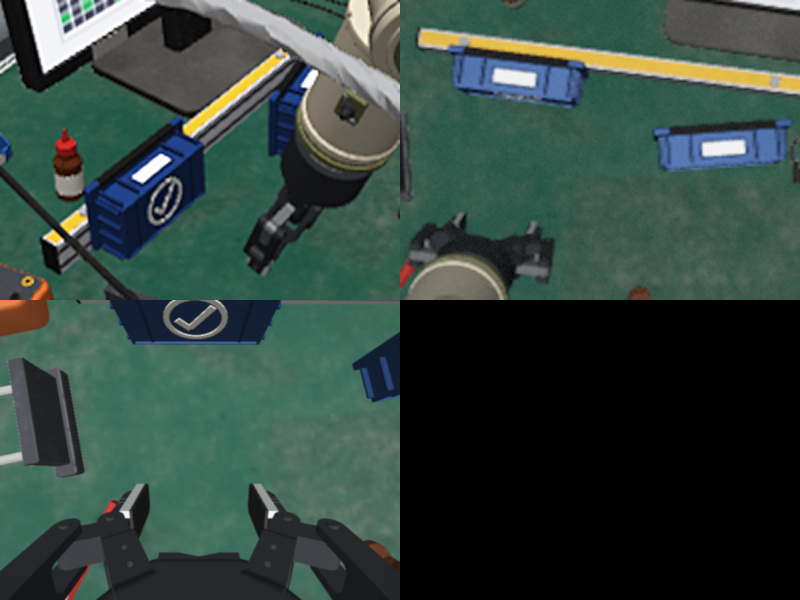

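Both crates stand on end. The stamped one, with its ring and tick at (165,200) in the scene panel, is flush against the rail, and the gripper is clear of everything.

```bash
python3 -c "
from bench import r
print(r.hand_in())"
```

```text
the job is handed in; nothing more can be done
None
```

The job is handed in: both crates stand on end, the left one proved to be stamped and is flush against the dispatch rail (about 1–2 mm by camera), and the other still stands where I tipped it; the hand-in returned no verdict.

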